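# Clip the second tool rest on the bench rail and lay the ball tool across

### The arm

A 6-joint arm with a two-finger parallel gripper is mounted at the origin on a cart in front of the work surface, level with it; the furniture and walls round the work are solid. World frame = base frame: x ahead of the robot, y to its left, z up, the work surface at z = 0. Lengths are in m, angles in rad, forces in N, time in s.
With the tool pointing down it reaches from about 0.35 to 0.975 m from the base axis. Payload 4.9 kg.
Tool frame: the origin (TCP) lies on the front face of the gripper's body, between the roots of the fingers; the fingertips stand ctrl.tip_extent ahead of it and the grasp point (between the pads) lies 54 mm ahead of it (ctrl.tip_extent is the distance from the TCP to the fingertips, in m); z points along the fingers, y is the line along which they close (so a half turn about z gives the same grasp; the last joint's range is limited). The gripper opens to 85 mm and grips with 20 to 120 N. Pads are 22 mm wide; open, the fingers measure 114 mm over their backs; the gripper's body (76 mm by 85 mm) begins 54 mm behind the grasp point. The pads swing forward as they close: fully open they stand 13 mm farther back than shut.
Start: joints at [-0.119, 0.053, 1.613, -0, 1.476, -0.119], TCP at [0.625, 0, 0.304] pointing down, gripper open.
Joint ranges: [-3.01, 3.01], [-1.01, 2.22], [0.06, 2.58], [-1.02, 4.17], [0.09, 2.62], [-3.14, 3.14]. Speed limits (rad/s): [2.57, 2.57, 3.14, 3.14, 3.14, 3.14].

### API

Orientations are given as a rotation vector (axis times angle).
In Python, from station import ctrl gives the robot as it stands.
- The arm moves only by the tool apply_moves, never from a script. Its argument "rows" is one flat list of numbers, 6 for each row, row after row: the shift along the tool's x, y, z normalised to -1 to 1, where 1 is 0.6 m, then the turn, a rotation vector about the tool's x, y, z normalised to -1 to 1, where 1 is 90 degrees. A call has 1 to 20 rows; each row is the pose to reach, as a shift and turn from the pose commanded when the call began, along the tool's axes at that moment; what a row does not reach only later rows make up. A row lasts 1/10 s, in which the tool goes at most 50 mm and 8.59 degrees, less where a joint would pass 70% of its speed; a pose out of reach is approached as far as the arm can. A call with a number of a shift or a turn outside -1 to 1 is refused whole. A call with a gripper value outside its range is refused whole. "grip" is the opening, from 0 (shut) to 1 (fully open), set as the call begins (left out, the last holds). The fingers move at their own pace and stop on an object; "grip_force" is the grip in N (left out, the last holds). Time passes only in rows, so rows that repeat a pose let the fingers close. It gives the time, the measured TCP pose, the force, the opening and the grip force at its end, in the units of the state.
- ctrl.get_obs(): the state, without advancing time (a new reading comes with each control period).
- ctrl.get_image(name): name is "scene" or "side" or "wrist"; returns (picture, depth): 420x560x3 uint8, blue, green, red; 420x560 float32, m along the optical axis (not along the pixel's ray), 0 where there is no reading.
- ctrl.camera_model(name): a dict with "mtx" (3x3 intrinsics, pixels), "k1" (the pictures are not rectified: a ray, as slopes to the right and down, at radius r is drawn at 1 + k1 r^2 times it, then the intrinsics apply), "R" (3x3) and "t" (3): a world point X has camera coordinates R X + t; the wrist camera has in their place "tool_from_camera" (4x4, takes a point from camera to tool coordinates, whose origin is the TCP and whose axes are the flange's). Camera axes: x right, y down, z forward; pixel columns grow to the right and rows downward; lengths in m; the calibration is good to about 2 mm. A picture is of the moment at which its call begins: read the wrist's pose just before it. camera_model takes no time and is no camera call.
- ctrl.finish_job(): hands the job in; it is judged then, once.
The state is a dict: "t": time; "q": joint angles; "dq": joint speeds; "effort": joint torques, N m; "tool_pos": TCP position; "tool_rot": TCP orientation; "contact_force": force on the tool from outside, world axes, zero at the start; "wrist_torque": the same for the moment, N m; "opening": finger opening in m; "grip_force": force on a finger pad.
Only numpy, scipy, OpenCV 4.12 (cv2) and the standard library are available. Lean on these libraries where they do the work, as an engineer would, in place of code of your own. Each camera call takes 0.05 s, during which the arm holds its last target. There are 200 camera calls.

### The job

The rail on the sloping stand has only one of its two tool rests. Hook the lip of the loose rest under the upper edge of the rail, at the middle of the bare right half, with its foot raised, then tilt it down until the foot clip snaps and it sits flush; feel for the rail and never force it. Then lay the ball tool in the troughs across both rests, and leave the paint bottles and the pot where they stand.

Things in the scene. Friction and masses are not known exactly. Their poses are not given: they have to be found in the camera images.
- stand: Stand of bent white sheet metal, 300 mm wide, 92 deep, 59 high, with sloping board, rail and one fitted rest (same as the loose one) on the left half of the rail. Fixed. Origin: centre of its underside; x = away from the robot, y = left, at yaw 0; starts turned up to 0.25 rad.
- board (a point): Sloping face of the stand, rising away from the robot at 30 deg. Origin: on the face, mid-width, 30 mm above the worktop. x = up the slope (face from -50 to +57 mm), y = left along the rail, z = square out of the face. The fitted rest's centre is at y = +55 mm.
- rail_nominal (a point): Board frame (0, 0, 15 mm): middle of the top of the aluminium rail if it were centred. Rail: 252 mm along y, 35 mm wide in x; its edges are free flanges, z = 12.5 to 15 mm, overhanging by 7 mm with only air down to the board. It is bolted tight through slots, shifted -6 to +6 mm in x; the shift is not reported and must be felt. Edges at x = shift +17.5 and shift -17.5 mm.
- free_place (a point): Board frame (0, -55, 15 mm): middle of the bare right half of the rail, where the loose rest goes (within 25 mm along the rail). Does not include the rail's shift.
- tool_rest: Loose grey plastic rest, 24 mm wide (y), x = -25 to 25 mm, about 80 g, standing on the worktop. Origin: centre of its underside. +x = lip end, -x = foot end. Seat plane (comes flush on the rail top) at z = 9.5 mm, solid flat-sided body z = 9.5 to 34 mm: grip across y, fingertips above z = 15 mm. Fitted: axes parallel to the board's, origin at x = shift, z = 5.5 mm in the board frame.
- rest_lip (a point): Rest frame (17.5, 0, 9.5 mm): on the seat plane, where the rail's upper edge comes to lie. The lip's wall starts 1 mm beyond it (x = 18.5 to 24.5 mm, down to z = 0).
- rest_toe (a point): Rest frame (12.5, 0, 4.3 mm): tip of the lip's toe, which points to -x from the wall at z = 0 to 5 mm. Throat between toe and seat plane: 4.4 mm at the wall, 5.3 mm at the tip. The toe goes under the rail's upper flange while the rest is tilted foot-up by 18 to 27 deg against the board.
- rest_foot (a point): Rest frame (-17.5, 0, 9.5 mm): on the seat plane, where the rail's lower edge comes to lie. The foot clip hangs below, down to z = 0.
- rest_trough (a point): Rest frame (1, 0, 34 mm): middle of the trough floor. Trough x = -15 to 17 mm, between the front horn (x = -25 to -15, top z = 49 mm) and the rear horn (x = 17 to 25, top z = 44 mm).
- rest_clip (a joint): Sprung foot clip of the loose rest, slides along the rest's -x. 0 = out; positive (m) = pushed back, at most 5 mm. The rail's lower edge pushes its nose back about 3 mm as the foot comes down; it springs back to 0 under the flange when the rest is flush. Spring 2.1 N at 0, 4.2 N at 3 mm; about 8 N at the foot snaps it home, over 20 N is forcing it.
- ball_tool: White double-ended ball tool, a round rod 10 mm thick, 188 mm long along its y, a small ball at each end, about 30 g, lying on the worktop; can roll. Origin: underside of the rod at mid-length (axis 5 mm above). Laid in the troughs it lies along the board's y, against the front horns: axis at x = shift - 10 mm, z = 44 mm of the board frame.
- paint_ruby: Red glass paint bottle with black cap, 35 mm wide, 63 high, upright, left of the stand. Origin under its centre. Leave alone.
- paint_gold: Yellow glass paint bottle without cap, 35 mm wide, 58 high, upright, right of the stand. Origin under its centre. Leave alone.
- lustre_copper: Small round powder pot with white lid, 38 mm wide, 31 high, right of the stand. Origin under its centre. Leave alone.
There are look-alikes about, which are no part of the job. What is meant by the ball_tool is not blue, and is the smaller of those in its own colour. What is shaped like the tool_rest but green is not meant.

How it is judged:
By the outcome, as a careful person would: the job done as asked, in the order asked, and still so for the second after the job is handed in, with the robot touching nothing.
It also fails if it takes over 66 s, if anything falls off the work surface, if the arm or the gripper's body presses on something with over 40 N, if the wrist force passes 120 N, or if a joint passes its speed limit or range.

## Working session

There is one attempt and no reset: what is moved stays moved. The work goes in short steps, Python scripts to look and compute and a tool call to move; the robot and the scene stay as the last step left them, time stands still between calls to the robot, and variables do not carry over. Pictures are saved under pics/ and viewed, at most 10 in all, crops included, and the job is handed in when it is done.

Besides the shell and the picture viewer there is one more tool, called after "Request:" in YAML: its name, and indented under it one key for each argument. apply_moves: Moves the arm, as the interface text tells. Its arguments: {"type":"object","properties":{"rows":{"type":"array","items":{"type":"number"}},"grip":{"type":"number"},"grip_force":{"type":"number"}},"required":["rows"]}

```bash
ls; mkdir -p pics
cat > h.py <<'E'
import numpy as np, cv2
from scipy.spatial.transform import Rotation as Rn
from station import ctrl
def cam(name,obs=None):
    m=ctrl.camera_model(name); K=np.array(m["mtx"]);k1=m["k1"]
    if name=="wrist":
        T=np.array(m["tool_from_camera"]); Rt=Rn.from_rotvec(obs["tool_rot"]).as_matrix()
        Rc=Rt@T[:3,:3]; c=Rt@T[:3,3]+np.array(obs["tool_pos"])
    else:
        R=np.array(m["R"]);Rc=R.T;c=-R.T@np.array(m["t"])
    return K,k1,Rc,c
def rays(C,uv):
    K,k1,Rc,c=C; uv=np.atleast_2d(uv).astype(float)
    d=np.stack([(uv[:,0]-K[0,2])/K[0,0],(uv[:,1]-K[1,2])/K[1,1]],1); s=d.copy()
    for _ in range(20): s=d/(1+k1*(s**2).sum(1,keepdims=True))
    return np.c_[s,np.ones(len(s))]
def plane(C,uv,z): 
    r=rays(C,uv)@C[2].T; return C[3]+r*((z-C[3][2])/r[:,2])[:,None]
def pts(C,uv,depth):
    uv=np.atleast_2d(uv); r=rays(C,uv); d=depth[uv[:,1].astype(int),uv[:,0].astype(int)]
    return (r*d[:,None])@C[2].T+C[3]
def cloud(C,depth):
    h,w=depth.shape; v,u=np.mgrid[:h,:w]; return pts(C,np.c_[u.ravel(),v.ravel()],depth).reshape(h,w,3)
def proj(C,X):
    K,k1,Rc,c=C; p=(np.atleast_2d(X)-c)@Rc; s=p[:,:2]/p[:,2:]; s=s*(1+k1*(s**2).sum(1,keepdims=True))
    return s*[K[0,0],K[1,1]]+[K[0,2],K[1,2]]
E
python3 - <<'E'
from h import *
o=ctrl.get_obs();print(o,ctrl.tip_extent)
for n in("scene","side","wrist"):
    im,d=ctrl.get_image(n); cv2.imwrite(f"pics/{n}0.png",im); np.savez(f"{n}0.npz",im=im,d=d,pos=o["tool_pos"],rot=o["tool_rot"])
    C=cam(n,o);print(n,C[3],C[2][:,2],C[0][0,0],C[1],(d>0).mean())
E
```

```text
pics
{'t': 0.0, 'q': array([-1.19010917e-01,  5.33601987e-02,  1.61432003e+00, -2.40490723e-07,
        1.47600920e+00, -1.19043896e-01]), 'dq': array([-0.000759  , -0.00209844,  0.00019571, -0.0006521 , -0.00210305,
        0.00015452]), 'effort': array([ 2.70554956e-04, -3.93670499e+01, -3.70175600e+01, -1.62778279e-04,
        6.93513779e-03, -6.06393527e-06]), 'tool_pos': array([6.24514303e-01, 5.16206809e-05, 3.02645250e-01]), 'tool_rot': array([-2.22023901e+00, -2.22031228e+00,  2.03512969e-03]), 'contact_force': array([-0.38702381,  0.09860392,  0.27287464]), 'wrist_torque': array([-0.0305127 , -0.03459835,  0.02291716]), 'grip_force': 0.0, 'opening': 0.08522735300158608} 0.0726
scene [-0.27686237  0.49160718  0.51175882] [ 0.7338578  -0.50203082 -0.45762188] 410.0285812633649 -0.09977449772966732 0.9960204081632653
side [ 0.0471391  -1.14736351  0.59743213] [ 0.33452801  0.85175637 -0.40323952] 452.0336504601614 0.03410657219444308 0.9569175170068027
wrist [0.62527343 0.07166107 0.37231072] [-0.00322249 -0.27992264 -0.96001715] 313.8082680826219 -0.06936848471608209 0.9961607142857143
```

View pictures.

View pics/scene0.png

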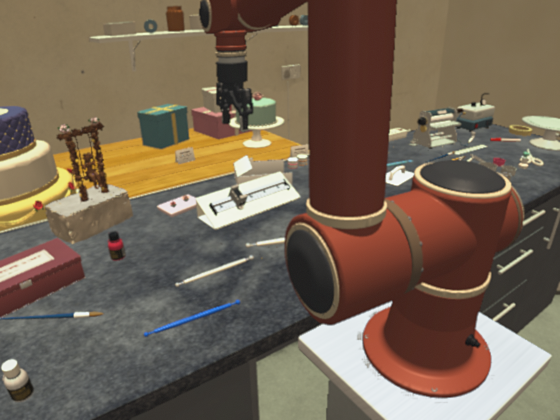

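View pics/wrist0.png

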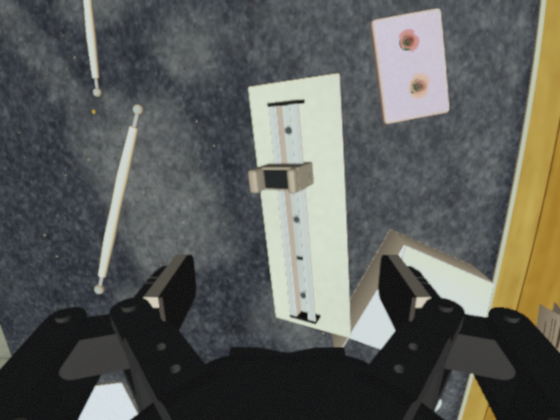

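View pics/side0.png

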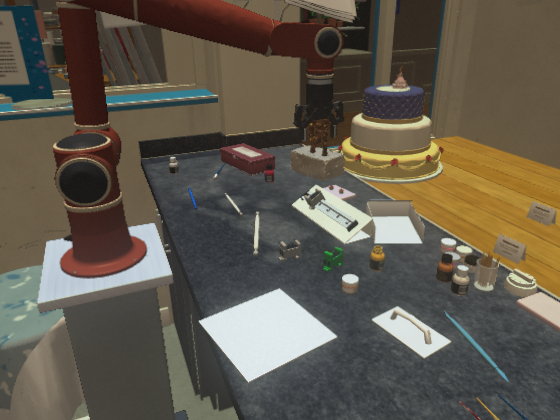

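Run:
```python
from h import *
def L(n):
    z=np.load(n+"0.npz"); o=dict(tool_pos=z["pos"],tool_rot=z["rot"]); return z["im"],z["d"],cam(n,o)
im,d,C=L("wrist"); print("B wrist",plane(C,[(137,109),(99,289),(97,92)],.005).round(4).tolist())
im,d,C=L("scene"); print("A scene",plane(C,[(178,284),(252,258)],.005).round(4).tolist(),"blue",plane(C,[(146,333),(239,303)],.005).round(4).tolist())
for n in("side","wrist"):
    im,d,C=L(n); P=cloud(C,d); 
    hsv=cv2.cvtColor(im,cv2.COLOR_BGR2HSV)
    m=((P[...,2]>.004)&(P[...,2]<.12)&(P[...,0]>.3)&(P[...,0]<.95)&(abs(P[...,1])<.45)&(d>0)).astype(np.uint8)
    k,lab,st,_=cv2.connectedComponentsWithStats(m)
    for i in range(1,k):
        if st[i,4]<30: continue
        q=P[lab==i]; ctr=np.median(q,0); s=np.linalg.svd(q[:,:2]-q[:,:2].mean(0),full_matrices=False)[2]
        e=(q[:,:2]-ctr[:2])@s.T
        print(n,st[i],ctr.round(3),"max",q.max(0).round(3),"min",q.min(0).round(3),"ext",np.ptp(e,axis=0).round(3),"dir",s[0].round(3),cv2.mean(im,(lab==i).astype(np.uint8))[:3])
    cv2.imwrite("pics/crop_%s.png"%n,cv2.resize(im[180:300,200:400],None,fx=4,fy=4,interpolation=cv2.INTER_CUBIC) if n=="side" else im)
```

```text
B wrist [[0.4523, 0.0768, 0.005], [0.3656, -0.1588, 0.005], [0.4068, 0.0969, 0.005]]
A scene [[0.4056, 0.2724, 0.005], [0.4012, 0.0946, 0.005]] blue [[0.3015, 0.3777, 0.005], [0.2798, 0.1992, 0.005]]
side [ 290  143   55   38 1441] [0.775 0.308 0.06 ] max [0.882 0.45  0.12 ] min [0.714 0.247 0.004] ext [0.207 0.155] dir [ 0.576 -0.817] (81.62664816099931, 96.80152671755725, 106.77099236641222)
side [247 157  27  25 378] [0.587 0.435 0.035] max [0.628 0.45  0.065] min [0.545 0.322 0.004] ext [0.134 0.082] dir [ 0.135 -0.991] (42.439153439153436, 44.1058201058201, 73.72751322751323)
side [ 292  184  133   59 3695] [ 0.67  -0.097  0.033] max [0.898 0.21  0.086] min [ 0.58  -0.28   0.004] ext [0.434 0.378] dir [ 0.56  -0.828] (153.48606224627878, 169.45385656292288, 168.84113667117728)
side [225 193  17  22  64] [0.405 0.169 0.008] max [0.411 0.277 0.012] min [0.401 0.092 0.004] ext [0.185 0.01 ] dir [-0.002 -1.   ] (157.59375, 173.53125, 172.5625)
side [253 211   6  44 173] [ 0.401 -0.066  0.011] max [0.457 0.079 0.016] min [ 0.362 -0.165  0.004] ext [0.26  0.012] dir [-0.35  -0.937] (1
[... 1936 characters left out ...]
.081 0.015] min [ 0.362 -0.163  0.004] ext [0.259 0.013] dir [-0.348 -0.938] (177.2462479155086, 190.29961089494162, 188.96831573096165)
wrist [ 93 393  15  12  55] [ 0.321 -0.365  0.004] max [ 0.334 -0.351  0.005] min [ 0.31  -0.375  0.004] ext [0.026 0.024] dir [-0.935 -0.354] (227.3272727272727, 222.21818181818182, 213.1090909090909)
wrist [110 398  13  16  50] [ 0.347 -0.379  0.004] max [ 0.357 -0.361  0.005] min [ 0.337 -0.395  0.004] ext [0.034 0.021] dir [-0.305 -0.952] (227.56, 222.48000000000002, 213.06)
wrist [122 406  10  14  40] [ 0.364 -0.392  0.004] max [ 0.37  -0.377  0.005] min [ 0.354 -0.406  0.004] ext [0.029 0.015] dir [-0.173 -0.985] (226.375, 221.32500000000002, 211.775)
```

View pics/crop_side.png

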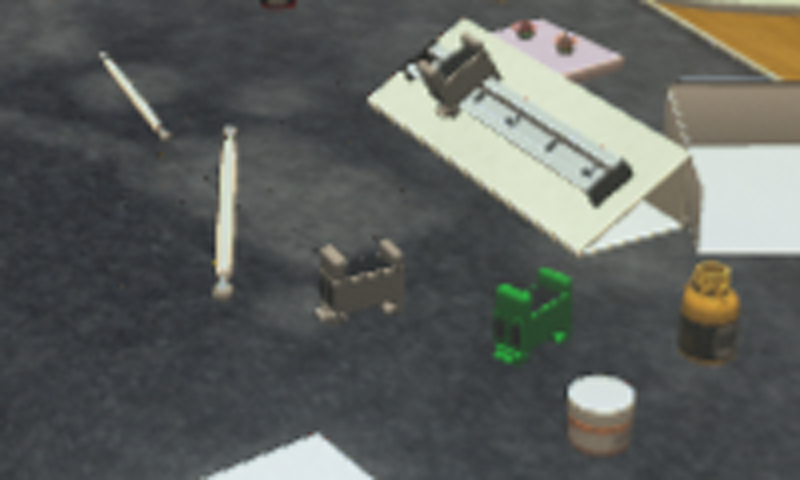

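Side crop: short white tool A at crop (135,95) → side (233,204), 185 mm long; long white tool B at (226,210), 260 mm; blue one is elsewhere. A is the ball_tool (white and smaller, matching 188 mm). Grey rest at crop (360,285) → side (290,251) is meant; the green one at (530,315) is the decoy.

Move to look at the rest from closer.

Request:
apply_moves:
  rows: [-0.283,-0.242,0.083,0,0,0,-0.283,-0.242,0.083,0,0,0,-0.283,-0.242,0.083,0,0,0,-0.283,-0.242,0.083,0,0,0,-0.283,-0.242,0.083,0,0,0,-0.283,-0.242,0.083,0,0,0,-0.283,-0.242,0.083,0,0,0]
  grip: 0.55

```text
t: 0.85
tool_pos: [0.4796, -0.1699, 0.254]
tool_rot: [-2.223, -2.22, -0.001]
contact_force: [0.1, -0.4, -0.1]
opening: 0.0471
grip_force: 0.0
```

Run:
```python
from h import *
o=ctrl.get_obs();print(o["t"],o["tool_pos"],o["tool_rot"],o["opening"],ctrl.tip_extent)
im,d=ctrl.get_image("wrist"); cv2.imwrite("pics/w1.png",im); np.savez("wrist1.npz",im=im,d=d,pos=o["tool_pos"],rot=o["tool_rot"])
C=cam("wrist",o);P=cloud(C,d)
m=((P[...,2]>.004)&(P[...,2]<.06)&(P[...,0]>.39)&(P[...,0]<.49)&(P[...,1]<-.17)&(P[...,1]>-.26)).astype(np.uint8)
k,lab,st,_=cv2.connectedComponentsWithStats(m)
for i in range(1,k):
    if st[i,4]<60: continue
    q=P[lab==i];print(st[i],q.min(0).round(4),q.max(0).round(4))
    for z0,z1 in((.028,.036),(.041,.046),(.046,.052)):
        s=q[(q[:,2]>z0)&(q[:,2]<z1)]
        if len(s)>10: r=cv2.minAreaRect((s[:,:2]*1e3).astype(np.float32));print(z0,len(s),r,s[:,2].mean(), s.min(0).round(4), s.max(0).round(4))
    x,y,w,h=st[i,:4]
    cv2.imwrite("pics/w1c.png",cv2.resize(im[max(0,y-30):y+h+30,max(0,x-30):x+w+30],None,fx=4,fy=4,interpolation=cv2.INTER_CUBIC)[:600,:800])
```

```text
0.85 [ 0.47960238 -0.16994637  0.25398837] [-2.22274507e+00 -2.21972600e+00 -7.43814494e-04] 0.04706227448460615 0.0726
[ 223  206   55   38 1629] [ 0.4137 -0.219   0.005 ] [ 0.4701 -0.1935  0.0504]
0.028 840 ((444.924560546875, -206.5258331298828), (49.83039855957031, 24.199304580688477), 1.9052119255065918) 0.03333062303825381 [ 0.4197 -0.2185  0.0283] [ 0.4701 -0.1938  0.0359]
0.041 213 ((444.84149169921875, -205.95037841796875), (49.59880828857422, 22.27959442138672), 1.6139527559280396) 0.043199180512887805 [ 0.4198 -0.2173  0.041 ] [ 0.4695 -0.1942  0.0459]
0.046 225 ((424.69024658203125, -207.20974731445312), (9.809407234191895, 23.285720825195312), 2.680290460586548) 0.04789914042273633 [ 0.4196 -0.219   0.0462] [ 0.4297 -0.1955  0.0504]
```

View pics/w1.png

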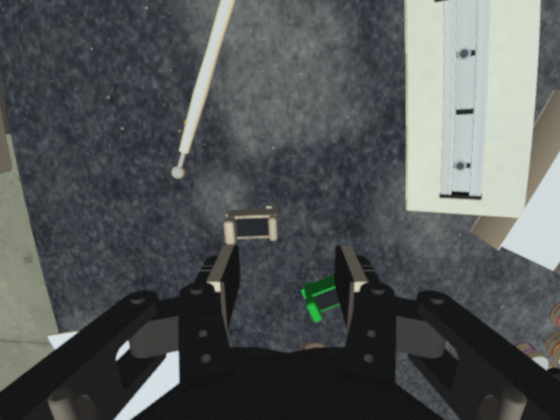

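Run:
```python
from h import *
z=np.load("wrist1.npz"); o=dict(tool_pos=z["pos"],tool_rot=z["rot"]);C=cam("wrist",o);P=cloud(C,z["d"])
Rt=Rn.from_rotvec(o["tool_rot"]).as_matrix();T=(P-o["tool_pos"])@Rt
f=T[(T[...,2]<.1)&(T[...,2]>.03)&(abs(T[...,1])<.06)&(abs(T[...,0])<.03)];print("tips",f[:,2].max(), np.percentile(f[:,2],99))
for n in("wrist0","side0","wrist1"):
    z=np.load(n+".npz"); o=dict(tool_pos=z["pos"],tool_rot=z["rot"]);C=cam(n[:-1],o);P=cloud(C,z["d"])
    hsv=cv2.cvtColor(z["im"],cv2.COLOR_BGR2HSV)
    m=(P[...,2]>.006)&(P[...,2]<.058)&(P[...,0]>.57)&(P[...,0]<.76)&(P[...,1]>-.25)&(P[...,1]<.13)&(z["im"].min(2)>120)
    q=P[m]; best=0
    rng=np.random.default_rng(0)
    for _ in range(500):
        a=q[rng.choice(len(q),3,False)]; nn=np.cross(a[1]-a[0],a[2]-a[0]); nn/=np.linalg.norm(nn)+1e-12
        if abs(nn[2])>.93 or abs(nn[2])<.8: continue
        s=(abs((q-a[0])@nn)<.0015).sum()
        if s>best: best=s;b=(a[0],nn)
    for _ in range(3):
        i=q[abs((q-b[0])@b[1])<.0015]; c=i.mean(0); nn=np.linalg.svd(i-c,full_matrices=False)[2][2]; b=(c,nn)
    nn*=np.sign(nn[2]); yaw=np.arctan2(-nn[1],-nn[0]); print(n,len(i),"tilt",np.degrees(np.arccos(nn[2])),"yaw_n",yaw)
    # in-plane outline
    yh=np.cross([0,0,1.],-nn*[1,1,0]); 
    ex=np.array([-nn[0],-nn[1],0]);ex/=np.linalg.norm(ex);ey=np.cross([0,0,1],ex);ux=ex*np.cos(np.pi/6)+[0,0,.5]
    full=P[(abs((P-c)@nn)<.0015)&(abs(P[...,0]-.66)<.12)&(P[...,1]>-.27)&(P[...,1]<.16)&(z["im"].min(2)>100)]
    r=cv2.minAreaRect((np.c_[(full-c)@ux,(full-c)@ey]*1e3).astype(np.float32))
    cc=c+ux*r[0][0]/1e3+ey*r[0][1]/1e3
    print("rect",r,"centre",cc, "origin est(z=30)",c+ux*r[0][0]/1e3+ey*r[0][1]/1e3+ux*(.030-cc[2])/ux[2])
```

```text
tips 0.0712157465678325 0.06882903490632002
wrist0 12957 tilt 29.776651922368618 yaw_n 0.09527355795573302
rect ((-13.420356750488281, -20.859634399414062), (300.8648681640625, 108.52200317382812), 89.8713607788086) centre [ 0.64040203 -0.04615504  0.03128034] origin est(z=30) [ 0.63819447 -0.046366    0.03      ]
side0 864 tilt 29.351064564272665 yaw_n 0.0948280499332935
rect ((4.469322204589844, 17.767440795898438), (334.1578674316406, 108.07075500488281), 89.67784881591797) centre [ 0.64101953 -0.06344581  0.03209956] origin est(z=30) [ 0.63739932 -0.06379014  0.03      ]
wrist1 16733 tilt 29.87141375786178 yaw_n 0.09555945795147266
rect ((-6.365867614746094, -15.131752014160156), (237.8675994873047, 108.3864517211914), 89.8488998413086) centre [ 0.64598126 -0.11054284  0.03099183] origin est(z=30) [ 0.6442712  -0.11070675  0.03      ]
```

```bash
cat >> h.py <<'E'
YAW=0.095; O=np.array([.6378,-.0464,.030])
RB=Rn.from_euler("ZY",[YAW,-np.pi/6]).as_matrix()  # board axes in world
E
python3 - <<'E'
from h import *
print(RB.round(3))
for n in("wrist0","wrist1","side0"):
    z=np.load(n+".npz"); o=dict(tool_pos=z["pos"],tool_rot=z["rot"]);C=cam(n[:-1],o);P=cloud(C,z["d"]); B=(P-O)@RB*1e3
    s=B[(abs(B[...,0])<57)&(B[...,1]<20)&(B[...,1]>-115)&(abs(B[...,2])<4)];print(n,"face z",np.median(s[:,2]))
    s=B[(abs(B[...,0])<35)&(B[...,1]<20)&(B[...,1]>-115)&(B[...,2]>11)&(B[...,2]<20)]
    print("rail z",np.median(s[:,2]),"x",np.percentile(s[:,0],[0,1,5,50,95,99,100]).round(1))
    s=B[(abs(B[...,0])<60)&(B[...,1]<90)&(B[...,1]>20)&(B[...,2]>25)&(B[...,2]<65)]
    if len(s)>20: print("fitted",np.percentile(s,[0,2,50,98,100],axis=0).round(1).tolist())
E
```

```text
[[ 0.862 -0.095 -0.498]
 [ 0.082  0.995 -0.047]
 [ 0.5    0.     0.866]]
wrist0 face z -0.1833640834058584
rail z 14.688335289958633 x [-17.6 -16.8 -15.7  -6.8  17.8  18.3  18.7]
fitted [[-23.8, 43.2, 25.3], [-21.4, 44.6, 26.2], [1.8, 57.2, 40.2], [26.2, 67.1, 54.8], [26.7, 67.4, 56.1]]
wrist1 face z -0.03455132802161648
rail z 14.725578532700425 x [-16.9 -16.3 -15.5   9.4  17.6  18.4  19. ]
side0 face z 1.1079676757986456
rail z 15.664852783865467 x [-17.4 -17.  -15.5   8.7  17.7  18.4  19. ]
fitted [[-24.3, 36.6, 25.1], [-23.8, 40.0, 25.6], [-1.2, 45.2, 39.7], [24.2, 65.4, 56.4], [25.5, 67.0, 58.4]]
```

Wrist view: grey rest at (250,225), taller front horn on the left (robot side), so lip faces away from robot. Rail shift looks near +0.8 mm. Grasp it.

Request:
apply_moves:
  rows: [-0.061,-0.058,0.12,0,0,0.09,-0.061,-0.058,0.12,0,0,0.18,-0.061,-0.058,0.12,0,0,0.27,-0.061,-0.058,0.12,0,0,0.36,-0.061,-0.058,0.12,0,0,0.45,-0.061,-0.058,0.12,0,0,0.54,-0.061,-0.058,0.12,0,0,0.63,-0.061,-0.058,0.12,0,0,0.72,-0.061,-0.058,0.12,0,0,0.81,-0.061,-0.058,0.12,0,0,0.9,-0.061,-0.058,0.12,0,0,0.984,-0.061,-0.058,0.12,0,0,0.984,-0.061,-0.058,0.18,0,0,0.984,-0.061,-0.058,0.24,0,0,0.984,-0.061,-0.058,0.275,0,0,0.984,-0.061,-0.058,0.275,0,0,0.984,-0.061,-0.058,0.275,0,0,0.984]

```text
t: 2.6
tool_pos: [0.4456, -0.2061, 0.0895]
tool_rot: [-3.141, -0.043, -0.0]
contact_force: [0.5, -0.1, 0.6]
opening: 0.0471
grip_force: 0.0
```

Request:
apply_moves:
  rows: [0,0,0,0,0,0,0,0,0,0,0,0,0,0,0,0,0,0,0,0,0,0,0,0,0,0,0,0,0,0,0,0,0,0,0,0]
  grip: 0.1
  grip_force: 60

```text
t: 3.2
tool_pos: [0.4464, -0.2072, 0.0913]
tool_rot: [3.14, 0.04, 0.006]
contact_force: [-0.3, 1.7, 6.6]
opening: 0.0225
grip_force: 60.6
```

Request:
apply_moves:
  rows: [0,0,-0.05,0,0,0,0,0,-0.1,0,0,0,0,0,-0.17,0,0,0,0,0,-0.17,0,0,0,0,0,-0.17,0,0,0]

```text
t: 3.7
tool_pos: [0.4455, -0.2068, 0.1926]
tool_rot: [3.139, 0.04, 0.004]
contact_force: [-0.4, 0.0, -1.9]
opening: 0.0223
grip_force: 59.7
```

Run:
```python
from h import *
o=ctrl.get_obs();print(o["t"],o["tool_pos"],o["tool_rot"],o["opening"],o["contact_force"],o["wrist_torque"],ctrl.tip_extent)
Rt=Rn.from_rotvec(o["tool_rot"]).as_matrix();print(Rt.round(4))
ims=[]
for n in("wrist","side"):
    im,d=ctrl.get_image(n); np.savez(n+"2.npz",im=im,d=d,pos=o["tool_pos"],rot=o["tool_rot"])
    C=cam(n,o);P=cloud(C,d);T=(P-o["tool_pos"])@Rt*1e3
    m=(abs(T[...,0])<32)&(abs(T[...,1])<12)&(T[...,2]>38)&(T[...,2]<100)&(d>0)
    s=T[m]; print(n,len(s),np.percentile(s,[0,2,50,98,100],axis=0).round(1).tolist())
    for a,b in((40,46),(46,52),(52,60),(60,66),(66,80),(80,95)):
        q=s[(s[:,2]>a)&(s[:,2]<b)]
        if len(q): print(a,b,len(q),q.min(0).round(1),q.max(0).round(1))
    c=proj(C,o["tool_pos"]+Rt[:,2]*.06)[0].astype(int); 
    x,y=np.clip(c-[65,60],0,[430,300]); ims.append(cv2.resize(im[y:y+120,x:x+130],(400,370),interpolation=cv2.INTER_CUBIC))
cv2.imwrite("pics/hand.png",np.hstack(ims))
```

```text
3.7 [ 0.44550032 -0.20680125  0.19261648] [3.1394423  0.03954864 0.00434737] 0.02227913150136687 [-0.41392168  0.00264224 -1.91457755] [ 0.05161139  0.00411226 -0.02622194] 0.0726
[[ 0.9997  0.0252  0.0028]
 [ 0.0252 -0.9997 -0.0019]
 [ 0.0027  0.0019 -1.    ]]
wrist 7417 [[-26.1, -12.0, 38.1], [-22.9, -11.8, 42.0], [1.8, -0.3, 56.8], [24.1, 10.9, 85.0], [24.6, 12.0, 91.3]]
40 46 1199 [-26.1 -11.9  40. ] [20.5 11.9 46. ]
46 52 1592 [-19.4 -11.9  46. ] [24.6 11.9 52. ]
52 60 3643 [-19.3 -12.   52. ] [24.4 11.9 60. ]
60 66 233 [ 11.7 -11.8  60. ] [24.4 12.  66. ]
66 80 459 [ 22.4 -12.   66. ] [24.6 11.5 80. ]
80 95 236 [ 22.8 -11.9  80. ] [24.  11.4 91.3]
side 208 [[-30.7, -11.7, 38.2], [-29.3, -11.3, 42.2], [-20.6, 8.4, 67.1], [20.5, 11.9, 91.3], [22.3, 12.0, 92.5]]
40 46 19 [-27.3 -11.7  40.4] [-5.4 11.6 46. ]
46 52 23 [-28.8 -11.4  46.2] [18.2 11.8 52. ]
52 60 35 [-28.6 -11.3  52.1] [22.3 12.  59.7]
60 66 19 [-28.6  -9.7  60.2] [20.2 11.7 65.1]
66 80 55 [-29.3 -11.3  66. ] [20.9 12.  79.7]
80 95 55 [-30.7  -9.7  80. ] [20.5 11.9 92.5]
```

View pics/hand.png

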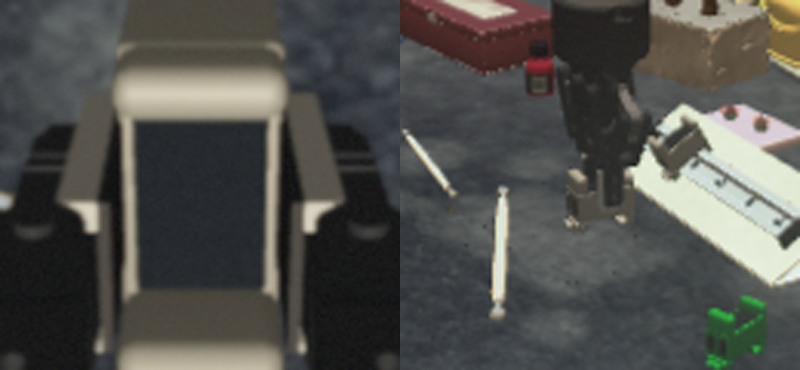

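```bash
cat >> h.py <<'E'
INH=np.array([-.0008,0,.0913]) # rest origin in tool frame
F=np.diag([1.,-1,-1]) # rest axes in tool
def Rrest(th): # world rot of rest, th deg foot-up vs board
    return RB@Rn.from_euler("y",th,degrees=True).as_matrix()
def tcp_for(th,L): # L: rest_lip in board frame mm
    R=Rrest(th); org=O+RB@(np.array(L)/1e3)-R@np.array([.0175,0,.0095]); Rt=R@F
    return org-Rt@INH,Rt
def rel(o,p,Rt):
    R0=Rn.from_rotvec(o["tool_rot"]).as_matrix()
    return np.r_[R0.T@(p-o["tool_pos"])/.6, Rn.from_matrix(R0.T@Rt).as_rotvec()/(np.pi/2)].round(4).tolist()
def where(o):
    Rt=Rn.from_rotvec(o["tool_rot"]).as_matrix(); R=Rt@F; org=np.array(o["tool_pos"])+Rt@INH
    L=RB.T@(org+R@[.0175,0,.0095]-O)*1e3; Rb=RB.T@R
    return L.round(2), np.degrees(np.arctan2(-Rb[2,0],Rb[0,0])).round(2), Rn.from_matrix(Rb).as_rotvec(degrees=True).round(2)
def fb(o): return (RB.T@o["contact_force"]).round(2)
E
python3 - <<'E'
from h import *
o=ctrl.get_obs();print(where(o),fb(o))
for L in((28.3,-55,48.5),(28.3,-55,13.5)):
    p,R=tcp_for(19.5,L);print(p.round(4),rel(o,p,R))
E
```

```text
(array([-126.72, -141.5 ,  163.15]), np.float64(30.11), array([-0.97, 30.09, -3.93])) [-1.21  0.36 -0.81]
[ 0.6121 -0.1041  0.1635] [0.284, -0.1626, 0.0434, 0.0032, 0.1178, -0.0444]
[ 0.6295 -0.1024  0.1332] [0.3132, -0.1645, 0.0939, 0.0032, 0.1178, -0.0444]
```

Request:
apply_moves:
  rows: [0.071,-0.0407,0.0,0.0008,0.03,-0.011,0.142,-0.0813,0.0,0.0016,0.06,-0.022,0.213,-0.122,0.02,0.0024,0.09,-0.033,0.284,-0.1626,0.0434,0.0032,0.1178,-0.0444,0.284,-0.1626,0.0434,0.0032,0.1178,-0.0444,0.284,-0.1626,0.0434,0.0032,0.1178,-0.0444,0.284,-0.1626,0.0434,0.0032,0.1178,-0.0444,0.284,-0.1626,0.0434,0.0032,0.1178,-0.0444]

```text
t: 4.6
tool_pos: [0.6121, -0.1054, 0.1651]
tool_rot: [-3.118, -0.146, -0.289]
contact_force: [0.2, -0.6, -1.5]
opening: 0.0225
grip_force: 59.6
```

Run:
```python
from h import *
o=ctrl.get_obs();print(o["t"],where(o),fb(o),o["dq"].round(4))
p,R=tcp_for(19.5,(28.3,-55,13.5));print(rel(o,p,R))
im,d=ctrl.get_image("side");C=cam("side");c=proj(C,O+RB@[.02,-.04,.03])[0].astype(int);x,y=c-[70,55]
cv2.imwrite("pics/pre.png",cv2.resize(im[y:y+110,x:x+140],None,fx=5,fy=5,interpolation=cv2.INTER_CUBIC))
P=cloud(C,d);B=(P-O)@RB*1e3
```

```text
4.6 (array([ 29.14, -56.45,  49.87]), np.float64(19.41), array([-0.11, 19.41, -0.05])) [-0.63 -0.63 -1.38] [-0.0046 -0.0077 -0.005   0.0024 -0.0001  0.0008]
[0.019, -0.0023, 0.0576, 0.0011, -0.0009, -0.0007]
```

View pics/pre.png

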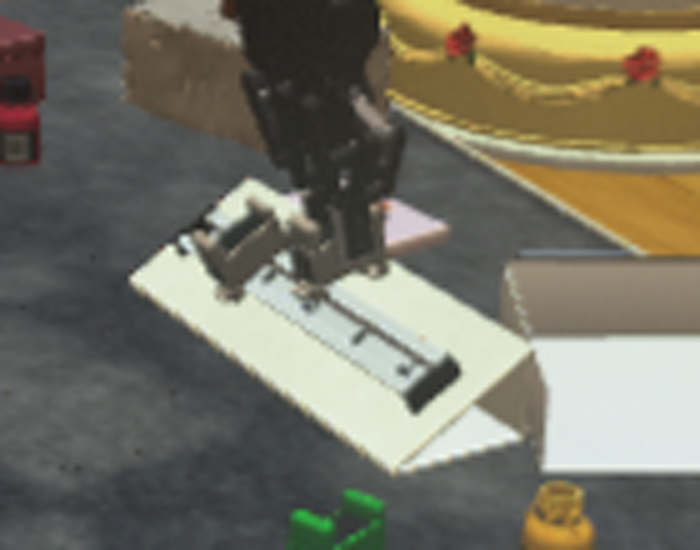

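Rest held foot-up above the bare half at (340,250), level with the rail; nothing in the way. Descend upslope of the rail edge.

Request:
apply_moves:
  rows: [0.007,-0.001,0.02,0,0,0,0.013,-0.002,0.04,0,0,0,0.015,-0.0023,0.046,0,0,0,0.016,-0.0023,0.05,0,0,0,0.018,-0.0023,0.054,0,0,0,0.019,-0.0023,0.0576,0,0,0,0.019,-0.0023,0.0576,0,0,0,0.019,-0.0023,0.0576,0,0,0]

```text
t: 5.45
tool_pos: [0.6303, -0.1016, 0.1334]
tool_rot: [-3.117, -0.148, -0.29]
contact_force: [-0.2, -0.5, -1.8]
opening: 0.0222
grip_force: 59.6
```

```bash
cat > st.py <<'E'
from h import *
import sys
o=ctrl.get_obs();print(round(o["t"],2),where(o),"Fb",fb(o),"T",(RB.T@o["wrist_torque"]).round(2),round(o["opening"],4))
Rt=Rn.from_rotvec(o["tool_rot"]).as_matrix();D=(Rt.T@RB)
print("tool-row per mm of board x,z:",(D[:,0]/600).round(5),(D[:,2]/600).round(5))
E
python3 st.py
```

```text
5.45 (array([ 29.35, -54.39,  13.17]), np.float64(19.38), array([-0.09, 19.38,  0.03])) Fb [-1.13 -0.47 -1.37] T [ 0.01  0.11 -0.05] 0.0222
tool-row per mm of board x,z: [ 0.00157  0.      -0.00055] [-0.00055  0.      -0.00157]
```

Request:
apply_moves:
  rows: [-0.0016,0,0.0005,0,0,0,-0.0032,0,0.0011,0,0,0,-0.0048,0,0.0016,0,0,0,-0.0063,0,0.0022,0,0,0,-0.0063,0,0.0022,0,0,0]

```text
t: 5.95
tool_pos: [0.6267, -0.1019, 0.1313]
tool_rot: [-3.117, -0.148, -0.29]
contact_force: [-1.2, 0.2, -0.4]
opening: 0.0224
grip_force: 59.7
```

```bash
python3 st.py
```

```text
5.95 (array([ 25.12, -54.36,  13.18]), np.float64(19.39), array([-0.08, 19.39,  0.02])) Fb [-1.17  0.27  0.26] T [0.02 0.14 0.05] 0.0224
tool-row per mm of board x,z: [ 0.00157  0.      -0.00055] [-0.00055  0.      -0.00157]
```

Request:
apply_moves:
  rows: [-0.0016,0,0.0005,0,0,0,-0.0024,0,0.0008,0,0,0,-0.0024,0,0.0008,0,0,0]

```text
t: 6.25
tool_pos: [0.6258, -0.1022, 0.131]
tool_rot: [-3.117, -0.148, -0.291]
contact_force: [-0.1, 1.2, 1.1]
opening: 0.0227
grip_force: 59.8
```

```bash
python3 st.py
```

```text
6.25 (array([ 24.27, -54.53,  13.35]), np.float64(19.33), array([-0.1 , 19.33,  0.03])) Fb [0.52 1.25 0.93] T [ 0.02 -0.09 -0.01] 0.0227
tool-row per mm of board x,z: [ 0.00157  0.      -0.00055] [-0.00055  0.      -0.00157]
```

Request:
apply_moves:
  rows: [-0.0017,0,0,0,0,0,-0.0033,0,0,0,0,0,-0.0033,0,0,0,0,0,-0.0033,0,0,0,0,0]

```text
t: 6.65
tool_pos: [0.6237, -0.1024, 0.1305]
tool_rot: [-3.118, -0.148, -0.291]
contact_force: [-0.1, -0.6, 2.6]
opening: 0.0227
grip_force: 60.0
```

```bash
python3 st.py
```

```text
6.65 (array([ 22.17, -54.51,  13.98]), np.float64(19.36), array([-0.1 , 19.36,  0.03])) Fb [ 1.17 -0.55  2.38] T [-0.05 -0.08  0.02] 0.0227
tool-row per mm of board x,z: [ 0.00157  0.      -0.00055] [-0.00055  0.      -0.00157]
```

Request:
apply_moves:
  rows: [-0.0017,0,-0.0005,0,0,0,-0.0033,0,-0.0005,0,0,0,-0.0033,0,-0.0005,0,0,0,-0.0033,0,-0.0005,0,0,0]

```text
t: 7.05
tool_pos: [0.6215, -0.1024, 0.1301]
tool_rot: [-3.117, -0.148, -0.289]
contact_force: [-0.8, -0.5, 2.6]
opening: 0.0224
grip_force: 60.0
```

```bash
python3 st.py
```

```text
7.05 (array([ 19.92, -54.35,  14.75]), np.float64(19.4), array([-0.08, 19.4 ,  0.03])) Fb [ 0.56 -0.44  2.67] T [-0.01 -0.12 -0.02] 0.0224
tool-row per mm of board x,z: [ 0.00157  0.      -0.00055] [-0.00055  0.      -0.00157]
```

Request:
apply_moves:
  rows: [-0.0012,0,-0.0003,0,0,0,-0.0025,0,-0.0003,0,0,0,-0.0025,0,-0.0003,0,0,0]

```text
t: 7.35
tool_pos: [0.6207, -0.1025, 0.1301]
tool_rot: [-3.117, -0.148, -0.293]
contact_force: [6.5, 1.9, -1.8]
opening: 0.0226
grip_force: 59.6
```

```bash
python3 st.py
```

```text
7.35 (array([ 19.5 , -54.36,  15.17]), np.float64(19.25), array([-1.000e-01,  1.925e+01,  1.000e-02])) Fb [ 4.85  1.31 -4.84] T [ 0.01 -0.86  0.03] 0.0226
tool-row per mm of board x,z: [ 0.00157  0.      -0.00055] [-0.00055  0.      -0.00157]
```

```bash
cat >> h.py <<'E'
def plan(c0,c1,n=1): # commanded (x,y,z,th)->(x,y,z,th): rows in tool axes of c0
    p0,R0=tcp_for(c0[3],c0[:3]);out=[]
    for k in range(1,n+1):
        c=np.array(c0)+(np.array(c1)-c0)*k/n; p,R=tcp_for(c[3],c[:3])
        v=np.r_[R0.T@(p-p0)/.6,Rn.from_matrix(R0.T@R).as_rotvec()/(np.pi/2)]
        out+=[[round(float(a),4)+0. for a in v]]
    return out
E
python3 -c "
from h import *
print(plan((18.82,-54.4,15.45,19.4),(20.3,-54.4,14.5,14),3))"
```

```text
[[-0.0033, 0.0, 0.0012, 0.0, 0.02, 0.0], [-0.0066, 0.0, 0.0025, 0.0, 0.04, 0.0], [-0.0099, 0.0, 0.0039, 0.0, 0.06, 0.0]]
```

Request:
apply_moves:
  rows: [-0.0033,0.0,0.0012,0.0,0.02,0.0,-0.0066,0.0,0.0025,0.0,0.04,0.0,-0.0099,0.0,0.0039,0.0,0.06,0.0,-0.0099,0.0,0.0039,0.0,0.06,0.0]
  grip_force: 100

```text
t: 7.75
tool_pos: [0.614, -0.1033, 0.1269]
tool_rot: [-3.096, -0.147, -0.435]
contact_force: [-1.9, 0.8, 3.7]
opening: 0.0212
grip_force: 100.5
```

```bash
python3 st.py;python3 -c "
from h import *
print(plan((20.3,-54.4,14.5,14),(20.3,-54.4,14.5,8),3))"
```

```text
7.75 (array([ 19.71, -54.47,  15.07]), np.float64(14.01), array([-0.08, 14.01,  0.03])) Fb [0.28 0.99 4.1 ] T [0.04 0.15 0.03] 0.0212
tool-row per mm of board x,z: [ 0.00162  0.      -0.0004 ] [-0.0004   0.      -0.00162]
[[-0.0047, 0.0, 0.0011, 0.0, 0.0222, 0.0], [-0.0094, 0.0, 0.0023, 0.0, 0.0444, 0.0], [-0.0141, 0.0, 0.0037, 0.0, 0.0667, 0.0]]
```

Request:
apply_moves:
  rows: [-0.0047,0.0,0.0008,0.0,0.0222,0.0,-0.0094,0.0,0.0018,0.0,0.0444,0.0,-0.0141,0.0,0.0032,0.0,0.0667,0.0,-0.0141,0.0,0.0032,0.0,0.0667,0.0]

```text
t: 8.15
tool_pos: [0.606, -0.104, 0.1224]
tool_rot: [-3.064, -0.146, -0.594]
contact_force: [-4.9, -0.3, 5.2]
opening: 0.0215
grip_force: 100.7
```

```bash
python3 st.py;python3 -c "
from h import *
print(plan((20.3,-54.4,14.8,8),(20.3,-54.4,14.8,4),2))"
```

```text
8.15 (array([ 19.08, -54.42,  15.23]), np.float64(8.07), array([-0.06,  8.07,  0.03])) Fb [-1.65  0.14  6.99] T [-0.05  0.42 -0.01] 0.0215
tool-row per mm of board x,z: [ 0.00165  0.      -0.00023] [-0.00023  0.      -0.00165]
[[-0.0047, 0.0, 0.0011, 0.0, 0.0222, 0.0], [-0.0094, 0.0, 0.0023, 0.0, 0.0444, 0.0]]
```

Request:
apply_moves:
  rows: [-0.0047,0.0,0.001,0.0,0.0222,0.0,-0.0094,0.0,0.002,0.0,0.0444,0.0,-0.0094,0.0,0.002,0.0,0.0444,0.0]

```text
t: 8.45
tool_pos: [0.6012, -0.1045, 0.119]
tool_rot: [-3.039, -0.145, -0.7]
contact_force: [-4.7, -0.4, 4.4]
opening: 0.0213
grip_force: 100.7
```

```bash
python3 st.py;python3 -c "
from h import *
print(plan((20.3,-54.4,14.8,4),(20.3,-54.4,14.8,0),2))"
```

```text
8.45 (array([ 19.06, -54.5 ,  15.26]), np.float64(4.06), array([-0.07,  4.06,  0.02])) Fb [-1.88  0.02  6.19] T [-0.05  0.3  -0.03] 0.0213
tool-row per mm of board x,z: [ 0.00166  0.      -0.00012] [-0.00012  0.      -0.00166]
[[-0.0047, 0.0, 0.0011, 0.0, 0.0222, 0.0], [-0.0094, 0.0, 0.0023, 0.0, 0.0444, 0.0]]
```

Request:
apply_moves:
  rows: [-0.0035,0.0,0.0009,0.0,0.0167,0.0,-0.0071,0.0,0.0018,0.0,0.0333,0.0,-0.0071,0.0,0.0018,0.0,0.0333,0.0]

```text
t: 8.75
tool_pos: [0.5983, -0.1048, 0.1168]
tool_rot: [-3.017, -0.144, -0.779]
contact_force: [-6.8, -0.6, 8.1]
opening: 0.0215
grip_force: 101.2
```

```bash
python3 st.py;python3 -c "
from h import *
print(plan((20.3,-54.4,14.8,1),(20.3,-54.4,14.8,-2),3))"
```

```text
8.75 (array([ 19.75, -54.48,  15.53]), np.float64(1.03), array([-0.06,  1.03,  0.05])) Fb [-1.92  0.02 10.4 ] T [ 0.08  0.51 -0.01] 0.0215
tool-row per mm of board x,z: [ 1.67e-03  0.00e+00 -3.00e-05] [-3.00e-05  0.00e+00 -1.67e-03]
[[-0.0024, 0.0, 0.0005, 0.0, 0.0111, 0.0], [-0.0047, 0.0, 0.0011, 0.0, 0.0222, 0.0], [-0.0071, 0.0, 0.0016, 0.0, 0.0333, 0.0]]
```

Request:
apply_moves:
  rows: [-0.0006,0.0,0.0004,0.0,0.0028,0.0,-0.0012,0.0,0.0008,0.0,0.0056,0.0,-0.0012,0.0,0.0008,0.0,0.0056,0.0,-0.0012,0.0,0.0008,0.0,0.0056,0.0]

```text
t: 9.15
tool_pos: [0.5979, -0.1049, 0.1164]
tool_rot: [-3.013, -0.146, -0.79]
contact_force: [-13.8, -0.3, 13.3]
opening: 0.0213
grip_force: 102.2
```

```bash
python3 st.py
python3 - <<'E'
from h import *
im,d=ctrl.get_image("side");C=cam("side");c=proj(C,O+RB@[.0,-.03,.03])[0].astype(int);x,y=c-[50,40]
cv2.imwrite("pics/tilt.png",cv2.resize(im[y:y+80,x:x+100],None,fx=7,fy=7,interpolation=cv2.INTER_CUBIC))
E
```

```text
9.15 (array([ 19.76, -54.45,  15.47]), np.float64(0.61), array([-0.03,  0.61,  0.1 ])) Fb [-5.21  1.05 18.39] T [ 0.15  0.91 -0.02] 0.0213
tool-row per mm of board x,z: [ 1.67e-03  0.00e+00 -2.00e-05] [-2.00e-05  0.00e+00 -1.67e-03]
```

View pics/tilt.png

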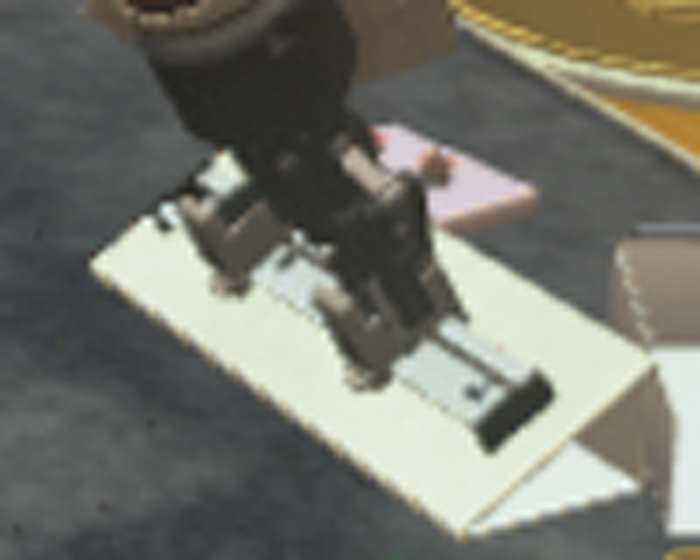

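Request:
apply_moves:
  rows: [0.0006,0.0,-0.0018,0.0,-0.0028,0.0,0.0006,0.0,-0.0018,0.0,-0.0028,0.0]

```text
t: 9.4
tool_pos: [0.5977, -0.1047, 0.1165]
tool_rot: [-3.015, -0.145, -0.784]
contact_force: [-7.3, -1.2, 7.7]
opening: 0.0215
grip_force: 100.8
```

```bash
python3 st.py
python3 - <<'E'
from h import *
o=ctrl.get_obs()
im,d=ctrl.get_image("wrist");np.savez("wrist3.npz",im=im,d=d,pos=o["tool_pos"],rot=o["tool_rot"])
C=cam("wrist",o);B=(cloud(C,d)-O)@RB*1e3
for nm,y0 in(("loose",-54.5),("fitted",55)):
    s=B[(abs(B[...,1]-y0)<14)&(abs(B[...,0])<35)&(B[...,2]>30)&(B[...,2]<58)&(d>0)]
    print(nm,len(s))
    if len(s)<50: continue
    for a in range(-26,30,2):
        q=s[(s[:,0]>=a)&(s[:,0]<a+2)]
        if len(q)>5: print(a,len(q),np.percentile(q[:,2],[10,50,95]).round(1), q[:,1].min().round(1),q[:,1].max().round(1))
E
```

```text
9.4 (array([ 19.36, -54.28,  15.55]), np.float64(0.85), array([-0.05,  0.85,  0.06])) Fb [-2.53 -0.45 10.39] T [-0.02  0.67  0.04] 0.0215
tool-row per mm of board x,z: [ 1.67e-03  0.00e+00 -2.00e-05] [-2.00e-05  0.00e+00 -1.67e-03]
loose 6912
-24 21 [53.3 53.7 54. ] -62.9 -43.4
-22 142 [53.6 54.3 55.1] -65.7 -42.5
-20 192 [53.6 54.6 55.4] -65.5 -42.6
-18 234 [53.3 54.4 55.3] -65.8 -42.1
-16 547 [40.8 52.3 54.7] -65.7 -42.1
-14 850 [39.8 47.  53.1] -65.1 -42.7
-12 173 [39.  39.7 40.7] -65.0 -42.7
-10 169 [39.1 39.7 40.7] -64.9 -43.3
-8 192 [39.  39.8 48.2] -64.8 -42.9
-6 207 [39.1 39.8 53.1] -64.7 -43.0
-4 201 [39.1 39.8 52.1] -64.8 -43.0
-2 211 [39.  39.8 52.5] -64.8 -43.0
0 221 [38.9 39.8 52.9] -64.7 -42.9
2 216 [39.  39.7 51. ] -64.7 -43.0
4 216 [38.9 39.8 50.1] -64.8 -43.1
6 220 [38.9 39.5 49.6] -64.8 -43.0
8 215 [38.7 39.7 53.5] -64.7 -43.0
10 229 [38.9 39.7 53. ] -64.7 -43.0
12 245 [38.9 39.7 53.3] -67.7 -41.6
14 536 [38.4 43.6 56.9] -68.5 -40.5
18 27 [47.6 48.2 48.4] -63.6 -42.8
20 200 [47.9 48.8 49.6] -65.8 -42.0
22 270 [48.1 49.  50.1] -65.7 -42.0
24 385 [43.2 48.2 49.6] -65.
[... 240 characters left out ...]
9.1 45.1 52.7] 42.3 67.5
-12 201 [34.4 39.3 40.4] 42.0 67.0
-10 190 [34.1 39.4 40.3] 42.3 66.8
-8 202 [33.7 39.3 40.2] 41.9 67.1
-6 201 [34.8 39.4 40.3] 42.4 67.6
-4 217 [33.2 39.2 40.4] 42.4 67.6
-2 202 [34.6 39.3 40.3] 42.1 66.6
0 215 [34.6 39.3 40.4] 42.4 66.9
2 212 [34.3 39.3 40.3] 42.1 67.4
4 217 [34.5 39.3 40.2] 42.4 67.5
6 228 [34.1 39.3 40.3] 42.2 67.1
8 215 [34.3 39.3 40.4] 42.1 67.2
10 225 [34.2 39.4 40.4] 42.1 66.2
12 227 [33.4 39.2 40.4] 42.1 66.3
14 170 [33.  39.1 40.3] 42.3 65.5
16 90 [31.4 37.6 40. ] 41.9 48.3
18 140 [32.3 40.8 48.9] 42.4 66.0
20 284 [33.8 48.3 49.8] 42.2 66.1
22 339 [36.2 48.7 50. ] 41.9 66.6
24 447 [35.4 47.5 49.5] 42.2 67.0
26 609 [32.  39.9 47.3] 42.9 66.2
```

Request:
apply_moves:
  rows: [0.0,0.0,-0.0017,0.0,-0.011,0.0,0.001,0.0,-0.003,0.0,-0.022,0.0,0.001,0.0,-0.003,0.0,-0.022,0.0]

```text
t: 9.75
tool_pos: [0.5986, -0.1045, 0.118]
tool_rot: [-3.029, -0.144, -0.736]
contact_force: [7.8, 0.2, -5.1]
opening: 0.0213
grip_force: 99.6
```

```bash
cat > flat.py <<'E'
from h import *
o=ctrl.get_obs()
im,d=ctrl.get_image("wrist");C=cam("wrist",o);B=(cloud(C,d)-O)@RB*1e3
for nm,y0 in(("loose",-54),("fitted",54.5)):
    s=B[(abs(B[...,1]-y0)<8)&(B[...,0]>-11)&(B[...,0]<12)&(B[...,2]>33)&(B[...,2]<47)&(d>0)]
    if len(s)<50: print(nm,len(s));continue
    md=np.median(s[:,2]); s=s[abs(s[:,2]-md)<2]
    f=np.polyfit(s[:,0],s[:,2],1); print(nm,len(s),"floor z",f[1].round(2),"slope deg",np.degrees(np.arctan(f[0])).round(2))
E
python3 st.py; python3 flat.py
```

```text
9.75 (array([ 18.25, -54.23,  16.01]), np.float64(2.69), array([-0.09,  2.69,  0.01])) Fb [ 4.2  -0.55 -8.37] T [-0.06 -0.73 -0.01] 0.0213
tool-row per mm of board x,z: [ 1.66e-03  0.00e+00 -8.00e-05] [-8.00e-05  0.00e+00 -1.66e-03]
loose 1532 floor z 40.63 slope deg -2.16
fitted 1255 floor z 39.57 slope deg -0.13
```

Request:
apply_moves:
  rows: [-0.0006,0.0,0.0017,0.0,0.012,0.0,-0.0012,0.0,0.0035,0.0,0.026,0.0,-0.0012,0.0,0.004,0.0,0.026,0.0,-0.0012,0.0,0.004,0.0,0.026,0.0]

```text
t: 10.2
tool_pos: [0.5968, -0.1047, 0.1157]
tool_rot: [-3.013, -0.146, -0.789]
contact_force: [-17.8, -1.3, 13.2]
opening: 0.0219
grip_force: 103.7
```

```bash
python3 st.py; python3 flat.py
```

```text
10.2 (array([ 18.5 , -54.05,  15.45]), np.float64(0.65), array([0.02, 0.65, 0.1 ])) Fb [-8.85  0.37 20.34] T [ 0.02  1.53 -0.06] 0.0219
tool-row per mm of board x,z: [ 1.67e-03  0.00e+00 -2.00e-05] [-2.00e-05 -0.00e+00 -1.67e-03]
loose 1546 floor z 39.47 slope deg -0.26
fitted 1285 floor z 39.54 slope deg 0.0
```

Request:
apply_moves:
  rows: [0.0012,0.0,-0.0015,0.0,-0.005,0.0,0.0012,0.0,-0.0022,0.0,-0.008,0.0,0.0012,0.0,-0.0022,0.0,-0.008,0.0]

```text
t: 10.55
tool_pos: [0.598, -0.1044, 0.1169]
tool_rot: [-3.017, -0.144, -0.775]
contact_force: [-2.2, -0.7, 0.7]
opening: 0.0214
grip_force: 100.9
```

```bash
python3 st.py; python3 flat.py
```

```text
10.55 (array([ 19.34, -53.99,  15.67]), np.float64(1.18), array([-0.03,  1.18,  0.04])) Fb [-1.62 -0.44  1.76] T [-0.07  0.45 -0.01] 0.0214
tool-row per mm of board x,z: [ 1.67e-03  0.00e+00 -3.00e-05] [-3.00e-05  0.00e+00 -1.67e-03]
loose 1546 floor z 39.88 slope deg -1.38
fitted 1289 floor z 39.56 slope deg -0.16
```

Request:
apply_moves:
  rows: [-0.0012,0.0,0.0,0.0,0,0.0,-0.0025,0.0,0,0.0,0,0.0,-0.0025,0.0,0,0.0,0,0.0]

```text
t: 10.9
tool_pos: [0.5971, -0.1047, 0.1166]
tool_rot: [-3.017, -0.144, -0.777]
contact_force: [-0.1, -0.1, -1.2]
opening: 0.0213
grip_force: 100.7
```

```bash
python3 st.py; python3 flat.py
```

```text
10.9 (array([ 18.48, -54.22,  15.92]), np.float64(1.12), array([-0.06,  1.12,  0.03])) Fb [-0.66 -0.09 -0.95] T [ 0.04  0.3  -0.02] 0.0213
tool-row per mm of board x,z: [ 1.67e-03  0.00e+00 -3.00e-05] [-3.00e-05  0.00e+00 -1.67e-03]
loose 1550 floor z 40.07 slope deg -1.08
fitted 1281 floor z 39.57 slope deg -0.1
```

Request:
apply_moves:
  rows: [-0.0014,0.0,0.001,0.0,0.0067,0.0,-0.0028,0.0,0.002,0.0,0.0133,0.0,-0.0028,0.0,0.002,0.0,0.0133,0.0]

```text
t: 11.25
tool_pos: [0.5963, -0.105, 0.1156]
tool_rot: [-3.008, -0.144, -0.81]
contact_force: [-3.3, 1.3, 4.1]
opening: 0.0214
grip_force: 101.6
```

```bash
python3 st.py; python3 flat.py
```

```text
11.25 (array([ 19.19, -54.44,  15.82]), np.float64(-0.16), array([-0.07, -0.16,  0.04])) Fb [-0.69  1.62  5.13] T [ 0.17  0.43 -0.04] 0.0214
tool-row per mm of board x,z: [0.00167 0.      0.     ] [ 0.       0.      -0.00167]
loose 1547 floor z 39.54 slope deg -0.19
fitted 1309 floor z 39.56 slope deg -0.16
```

Request:
apply_moves:
  rows: [0.0015,0.0,-0.001,0.0,-0.006,0.0,0.0023,0.0,-0.0016,0.0,-0.011,0.0,0.0023,0.0,-0.0016,0.0,-0.011,0.0]

```text
t: 11.6
tool_pos: [0.5971, -0.1048, 0.1164]
tool_rot: [-3.016, -0.144, -0.783]
contact_force: [-0.5, -0.3, -1.1]
opening: 0.0213
grip_force: 100.7
```

```bash
python3 st.py; python3 flat.py
```

```text
11.6 (array([ 18.68, -54.36,  15.82]), np.float64(0.92), array([-0.08,  0.92,  0.05])) Fb [-0.97 -0.29 -0.69] T [0.02 0.32 0.04] 0.0213
tool-row per mm of board x,z: [ 1.67e-03  0.00e+00 -3.00e-05] [-3.00e-05  0.00e+00 -1.67e-03]
loose 1547 floor z 39.91 slope deg -0.85
fitted 1293 floor z 39.57 slope deg -0.33
```

Request:
apply_moves:
  rows: [0.0024,0.0,-0.0005,0.0,-0.011,0.0,0.0047,0.0,-0.0011,0.0,-0.022,0.0,0.0047,0.0,-0.0011,0.0,-0.022,0.0]

```text
t: 11.95
tool_pos: [0.5992, -0.1045, 0.118]
tool_rot: [-3.031, -0.145, -0.729]
contact_force: [2.4, -1.3, -3.9]
opening: 0.0214
grip_force: 100.0
```

```bash
python3 st.py; python3 flat.py
```

```text
11.95 (array([ 18.46, -54.24,  15.6 ]), np.float64(2.94), array([-0.07,  2.94,  0.06])) Fb [ 0.03 -1.55 -4.52] T [-0.18 -0.1   0.01] 0.0214
tool-row per mm of board x,z: [ 1.66e-03  0.00e+00 -9.00e-05] [-9.00e-05  0.00e+00 -1.66e-03]
loose 1536 floor z 40.35 slope deg -2.76
fitted 1278 floor z 39.57 slope deg -0.07
```

Request:
apply_moves:
  rows: [-0.0047,0.0,0.0011,0.0,0.022,0.0,-0.007,0.0,0.0027,0.0,0.033,0.0,-0.0086,0.0,0.0046,0.0,0.0408,0.0,-0.0086,0.0,0.0046,0.0,0.0408,0.0]

```text
t: 12.4
tool_pos: [0.5953, -0.1049, 0.1149]
tool_rot: [-3.002, -0.145, -0.825]
contact_force: [-13.8, 0.5, 14.0]
opening: 0.0214
grip_force: 103.3
```

```bash
python3 st.py; python3 flat.py
```

```text
12.4 (array([ 18.7 , -54.16,  15.89]), np.float64(-0.72), array([ 0.01, -0.72,  0.08])) Fb [-4.81  1.81 18.98] T [ 0.39  1.42 -0.06] 0.0214
tool-row per mm of board x,z: [1.67e-03 0.00e+00 2.00e-05] [ 2.00e-05 -0.00e+00 -1.67e-03]
loose 1569 floor z 39.48 slope deg -0.01
fitted 1321 floor z 39.54 slope deg -0.03
```

Request:
apply_moves:
  rows: [0.0008,0.0,-0.002,0.0,-0.006,0.0,0.0016,0.0,-0.003,0.0,-0.012,0.0,0.003,0.0,-0.0036,0.0,-0.02,0.0,0.003,0.0,-0.0036,0.0,-0.02,0.0]

```text
t: 12.85
tool_pos: [0.5967, -0.1049, 0.1167]
tool_rot: [-3.017, -0.144, -0.781]
contact_force: [1.1, 0.5, -0.1]
opening: 0.0214
grip_force: 100.7
```

```bash
python3 st.py; python3 flat.py
```

```text
12.85 (array([ 18.39, -54.47,  16.28]), np.float64(0.99), array([-0.09,  0.99,  0.06])) Fb [ 0.96  0.35 -0.65] T [0.04 0.02 0.01] 0.0214
tool-row per mm of board x,z: [ 1.67e-03  0.00e+00 -3.00e-05] [-3.00e-05  0.00e+00 -1.67e-03]
loose 1537 floor z 40.38 slope deg -0.86
fitted 1293 floor z 39.54 slope deg -0.13
```

Request:
apply_moves:
  rows: [0.0024,0.0,-0.0005,0.0,-0.011,0.0,0.0047,0.0,-0.0011,0.0,-0.022,0.0,0.0062,0.0,-0.0017,0.0,-0.03,0.0,0.0062,0.0,-0.0017,0.0,-0.03,0.0]

```text
t: 13.3
tool_pos: [0.5998, -0.1046, 0.1186]
tool_rot: [-3.037, -0.143, -0.711]
contact_force: [11.0, 0.1, -9.3]
opening: 0.0216
grip_force: 99.2
```

```bash
python3 st.py; python3 flat.py
```

```text
13.3 (array([ 18.23, -54.46,  15.72]), np.float64(3.64), array([-0.13,  3.64,  0.  ])) Fb [  4.88  -0.94 -13.56] T [-0.15 -1.08  0.02] 0.0216
tool-row per mm of board x,z: [ 0.00166  0.      -0.00011] [-0.00011  0.      -0.00166]
loose 1534 floor z 40.66 slope deg -3.04
fitted 1239 floor z 39.55 slope deg -0.35
```

Request:
apply_moves:
  rows: [-0.0035,0.0,0.0012,0.0,0.02,0.0,-0.007,0.0,0.0025,0.0,0.038,0.0,-0.0076,0.0,0.0036,0.0,0.042,0.0,-0.0076,0.0,0.0036,0.0,0.042,0.0]

```text
t: 13.75
tool_pos: [0.5958, -0.105, 0.1154]
tool_rot: [-3.009, -0.144, -0.807]
contact_force: [-1.1, 0.4, 3.1]
opening: 0.0214
grip_force: 101.5
```

```bash
python3 st.py; python3 flat.py
```

```text
13.75 (array([ 18.44, -54.39,  15.82]), np.float64(-0.02), array([-0.07, -0.02,  0.05])) Fb [0.59 0.49 3.21] T [0.08 0.24 0.  ] 0.0214
tool-row per mm of board x,z: [0.00167 0.      0.     ] [ 0.       0.      -0.00167]
loose 1549 floor z 39.61 slope deg -0.11
fitted 1315 floor z 39.58 slope deg 0.09
```

Request:
apply_moves:
  rows: [0,0,0,0,0,0,0,0,0,0,0,0,0,0,0,0,0,0,0,0,0,0,0,0]
  grip: 0.55

```text
t: 14.2
tool_pos: [0.5957, -0.1048, 0.1149]
tool_rot: [-3.008, -0.144, -0.807]
contact_force: [-0.7, -0.6, -0.1]
opening: 0.0472
grip_force: 0.0
```

Request:
apply_moves:
  rows: [0,0,-0.05,0,0,0,0,0,-0.12,0,0,0,0,0,-0.17,0,0,0,0,0,-0.17,0,0,0]

```text
t: 14.6
tool_pos: [0.546, -0.1106, 0.2086]
tool_rot: [-3.009, -0.144, -0.821]
contact_force: [0.6, 0.7, 0.8]
opening: 0.0469
grip_force: 0.0
```

```bash
python3 st.py; python3 flat.py
python3 - <<'E'
from h import *
o=ctrl.get_obs()
im,d=ctrl.get_image("wrist");np.savez("wrist4.npz",im=im,d=d,pos=o["tool_pos"],rot=o["tool_rot"]);C=cam("wrist",o);B=(cloud(C,d)-O)@RB*1e3
for y0 in(-54,54.5):
    s=B[(abs(B[...,1]-y0)<9)&(abs(B[...,0])<35)&(d>0)]
    f=s[(s[:,2]>44)&(s[:,2]<52)]; print(y0,"horn inner x",np.percentile(f[:,0],[1,5,50,95,99]).round(1)); t=s[(s[:,2]>52.5)];print("front top x",np.percentile(t[:,0],[2,50,98]).round(1))
    # y centre
    g=B[(abs(B[...,1]-y0)<20)&(B[...,2]>52.5)&(B[...,2]<58)&(abs(B[...,0])<30)];print("y",np.percentile(g[:,1],[2,98]).round(1))
E
```

```text
14.6 (array([ 22.29, -55.61, 121.79]), np.float64(-0.5), array([-0.31, -0.5 ,  0.12])) Fb [0.96 0.64 0.33] T [-0.02  0.23  0.03] 0.0469
tool-row per mm of board x,z: [1.67e-03 0.00e+00 1.00e-05] [ 1.00e-05  1.00e-05 -1.67e-03]
loose 558 floor z 39.48 slope deg -0.33
fitted 537 floor z 39.55 slope deg -0.02
-54 horn inner x [-15.1 -14.8  20.4  24.7  24.8]
front top x [-19.1  14.5  23.3]
y [-64.9 -43.2]
54.5 horn inner x [-14.6 -14.   21.6  26.1  26.3]
front top x [-23.1 -18.3 -14.1]
y [43.8 66. ]
```

```bash
cat >> h.py <<'E'
RD=np.array([[0,1,0],[1,0,0],[0,0,-1.]]) # tool x=+Y,y=+X,z=-Z
E
python3 - <<'E'
from h import *
o=ctrl.get_obs();print(o["q"].round(2))
print(rel(o,np.array([.41,.16,.27]),RD))
E
```

```text
[-0.43 -0.25  2.11  0.34  0.84  0.88]
[-0.1013, -0.4687, -0.187, 0.2479, -0.2703, -0.9159]
```

Request:
apply_moves:
  rows: [-0.01,-0.045,-0.05,0.0225,-0.0246,-0.0833,-0.02,-0.09,-0.09,0.045,-0.0491,-0.1665,-0.03,-0.135,-0.12,0.0676,-0.0737,-0.2498,-0.04,-0.18,-0.15,0.0901,-0.0983,-0.333,-0.05,-0.22,-0.16,0.1127,-0.1229,-0.4163,-0.06,-0.26,-0.17,0.1352,-0.1474,-0.4996,-0.07,-0.3,-0.18,0.1578,-0.172,-0.5828,-0.08,-0.34,-0.187,0.1803,-0.1966,-0.6661,-0.09,-0.38,-0.187,0.2028,-0.2212,-0.7494,-0.1,-0.42,-0.187,0.2254,-0.2457,-0.8326,-0.1013,-0.4687,-0.187,0.2479,-0.2703,-0.9159,-0.1013,-0.4687,-0.187,0.2479,-0.2703,-0.9159,-0.1013,-0.4687,-0.187,0.2479,-0.2703,-0.9159,-0.1013,-0.4687,-0.187,0.2479,-0.2703,-0.9159]
  grip: 0.5

```text
t: 16.1
tool_pos: [0.4099, 0.1596, 0.2686]
tool_rot: [-2.221, -2.219, 0.003]
contact_force: [0.7, -0.4, -0.0]
opening: 0.0424
grip_force: 0.0
```

Run:
```python
from h import *
o=ctrl.get_obs();print(o["t"],o["tool_pos"],Rn.from_rotvec(o["tool_rot"]).as_matrix().round(3).tolist())
im,d=ctrl.get_image("wrist");cv2.imwrite("pics/w5.png",im);C=cam("wrist",o);P=cloud(C,d)
m=((P[...,2]>.003)&(P[...,2]<.02)&(P[...,0]>.36)&(P[...,0]<.45)&(P[...,1]>.05)&(P[...,1]<.32)&(im.min(2)>110)).astype(np.uint8)
k,lab,st,_=cv2.connectedComponentsWithStats(m)
for i in range(1,k):
    if st[i,4]<60: continue
    q=P[lab==i];c=q[:,:2].mean(0);v=np.linalg.svd(q[:,:2]-c,full_matrices=False)[2];e=(q[:,:2]-c)@v.T
    mid=c+v[0]*(e[:,0].min()+e[:,0].max())/2+v[1]*np.median(e[:,1])
    print(st[i],"mid",mid.round(4),"dir",v[0].round(3),"len",np.ptp(e,axis=0).round(4),"z",np.percentile(q[:,2],[50,98]).round(4))
```

```text
16.1 [0.40987904 0.15960895 0.26855465] [[0.001, 1.0, -0.003], [1.0, -0.001, 0.0], [0.0, -0.003, -1.0]]
[ 281   62    9  176 1259] mid [0.4073 0.1863] dir [-0.005 -1.   ] len [0.186  0.0088] z [0.0079 0.0101]
[312 249  11  25 105] mid [0.4473 0.0642] dir [-0.285 -0.959] len [0.0314 0.0096] z [0.0087 0.0113]
```

View pics/w5.png

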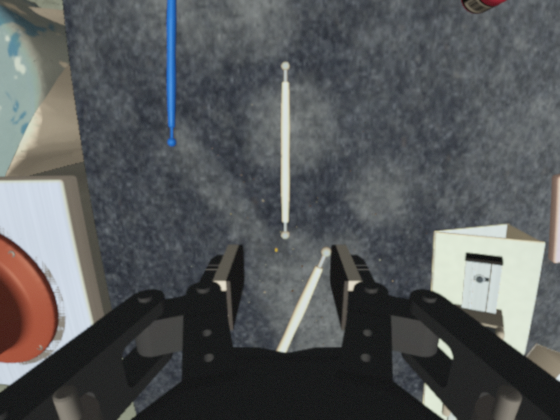

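Run:
```python
from h import *
for n in("wrist1","wrist2","side2","wrist0"):
    z=np.load(n+".npz"); o=dict(tool_pos=z["pos"],tool_rot=z["rot"]);C=cam(n[:-1],o);P=cloud(C,z["d"])
    T=(P-o["tool_pos"])@Rn.from_rotvec(o["tool_rot"]).as_matrix()*1e3
    f=T[(T[...,2]<100)&(T[...,2]>40)&(abs(T[...,1])<60)&(abs(T[...,1])>12.6)&(abs(T[...,0])<14)&(z["d"]>0)]
    print(n,len(f),np.sort(f[:,2])[-40::5].round(1) if len(f) else "")
o=ctrl.get_obs();print(rel(o,np.array([.4073,.1863,.0775]),RD), ctrl.tip_extent)
```

```text
wrist1 2561 [68.8 69.1 69.2 69.4 69.5 69.7 70.3 70.8]
wrist2 1361 [66.3 66.5 66.7 67.1 67.5 67.8 68.2 68.6]
side2 133 [62.8 63.8 66.1 68.3 70.7 72.3 73.  76.3]
wrist0 2191 [58.8 58.9 59.  59.2 59.3 59.4 59.8 60. ]
[0.0447, -0.0037, 0.319, -0.0016, -0.0002, -0.001] 0.0726
```

Request:
apply_moves:
  rows: [0.0447,-0.004,0.08,-0.0016,0,0,0.0447,-0.004,0.16,-0.0016,0,0,0.0447,-0.004,0.24,-0.0016,0,0,0.0447,-0.004,0.29,-0.0016,0,0,0.0447,-0.004,0.315,-0.0016,0,0,0.0447,-0.004,0.3225,-0.0016,0,0,0.0447,-0.004,0.3225,-0.0016,0,0]

```text
t: 16.85
tool_pos: [0.4073, 0.1863, 0.0759]
tool_rot: [-2.223, -2.22, -0.001]
contact_force: [0.5, -0.0, -0.5]
opening: 0.0429
grip_force: 0.0
```

Request:
apply_moves:
  rows: [0,0,0,0,0,0,0,0,0,0,0,0,0,0,0,0,0,0,0,0,0,0,0,0,0,0,0,0,0,0]
  grip: 0.0
  grip_force: 40

```text
t: 17.35
tool_pos: [0.4085, 0.1873, 0.0779]
tool_rot: [2.22, 2.22, 0.005]
contact_force: [-1.2, -1.5, 6.1]
opening: 0.0069
grip_force: 39.2
```

Request:
apply_moves:
  rows: [0,0,-0.05,0,0,0,0,0,-0.13,0,0,0,0,0,-0.21,0,0,0,0,0,-0.25,0,0,0,0,0,-0.25,0,0,0]

```text
t: 17.85
tool_pos: [0.4095, 0.1877, 0.2319]
tool_rot: [2.217, 2.218, 0.017]
contact_force: [-0.2, 0.3, 0.6]
opening: 0.0064
grip_force: 39.0
```

Run:
```python
from h import *
o=ctrl.get_obs();Rt=Rn.from_rotvec(o["tool_rot"]).as_matrix();print(o["t"],o["tool_pos"],o["opening"])
for n in("wrist","scene"):
    im,d=ctrl.get_image(n);C=cam(n,o);P=cloud(C,d);T=(P-o["tool_pos"])@Rt*1e3
    m=(abs(T[...,0])<110)&(abs(T[...,0])>14)&(abs(T[...,1])<20)&(T[...,2]>50)&(T[...,2]<90)&(d>0)&(im.min(2)>90)
    q=T[m]; print(n,len(q))
    if len(q)<20: continue
    print("x",q[:,0].min().round(1),q[:,0].max().round(1),"fit y",np.polyfit(q[:,0],q[:,1],1).round(4),"fit z",np.polyfit(q[:,0],q[:,2],1).round(4),"zmin",np.percentile(q[:,2],[2,50,98]).round(1))
```

```text
17.85 [0.40945172 0.18770802 0.23193063] 0.006405847388520548
wrist 3819
x -54.7 92.4 fit y [0.0034 0.3049] fit z [1.02000e-02 7.00225e+01] zmin [68.3 70.1 73.2]
scene 271
x -94.0 91.5 fit y [ 1.0000e-04 -6.7564e+00] fit z [8.00000e-04 7.43387e+01] zmin [70.9 74.1 79. ]
```

```bash
cat >> h.py <<'E'
RP=RB@np.array([[0,1,0],[1,0,0],[0,0,-1.]])
def rodtcp(x,y,z): return O+RB@(np.array([x-.3,y+1,z+73.])/1e3),RP
def rodat(o):
    R=Rn.from_rotvec(o["tool_rot"]).as_matrix(); return (RB.T@(np.array(o["tool_pos"])+R@[-.001,.0003,.073]-O)*1e3).round(2), Rn.from_matrix(RP.T@R).as_rotvec(degrees=True).round(2)
E
python3 - <<'E'
from h import *
o=ctrl.get_obs()
for z in (95,48): p,R=rodtcp(-7.5,0,z);print(p.round(3),rel(o,p,R))
E
```

```text
[ 0.547 -0.054  0.172] [-0.402, 0.2334, 0.0917, -0.3315, 0.0152, -0.059]
[ 0.571 -0.052  0.131] [-0.3983, 0.2722, 0.1596, -0.3315, 0.0152, -0.059]
```

Request:
apply_moves:
  rows: [-0.07,0.035,0.0,-0.055,0.002,-0.01,-0.14,0.08,0.0,-0.11,0.005,-0.02,-0.21,0.125,0.01,-0.17,0.008,-0.03,-0.28,0.165,0.03,-0.225,0.01,-0.04,-0.34,0.2,0.05,-0.28,0.013,-0.05,-0.402,0.2334,0.08,-0.3315,0.0152,-0.059,-0.402,0.2334,0.0917,-0.3315,0.0152,-0.059,-0.402,0.2334,0.0917,-0.3315,0.0152,-0.059,-0.402,0.2334,0.0917,-0.3315,0.0152,-0.059]

```text
t: 18.85
tool_pos: [0.5464, -0.0533, 0.1697]
tool_rot: [1.845, 2.029, 0.54]
contact_force: [0.3, -0.5, -0.1]
opening: 0.0064
grip_force: 39.1
```

```bash
cat > rod.py <<'E'
from h import *
o=ctrl.get_obs();print(round(o["t"],2),rodat(o),fb(o),round(o["opening"],4))
Rt=Rn.from_rotvec(o["tool_rot"]).as_matrix()
for n in("wrist","side"):
    im,d=ctrl.get_image(n);C=cam(n,o);B=(cloud(C,d)-O)@RB*1e3;b0=rodat(o)[0]
    q=B[(abs(B[...,0]-b0[0])<12)&(abs(B[...,1])<105)&(abs(B[...,1])>20)&(abs(B[...,2]-b0[2])<9)&((abs(abs(B[...,1])-55)>16)|(b0[2]>70))&(d>0)&(im.min(2)>100)]
    if len(q)>20: print(n,len(q),"y",q[:,1].min().round(1),q[:,1].max().round(1),"x fit",np.polyfit(q[:,1],q[:,0],1).round(3),"z fit",np.polyfit(q[:,1],q[:,2],1).round(3))
E
python3 rod.py
python3 - <<'E'
from h import *
o=ctrl.get_obs()
p,R=rodtcp(-7.5,0,50);print(rel(o,p,R))
E
```

```text
18.85 (array([-9.5 ,  0.93, 93.78]), array([0.24, 0.07, 0.  ])) [ 0.13 -0.54 -0.19] 0.0064
wrist 3459 y -53.1 94.0 x fit [ 2.000e-03 -9.701e+00] z fit [-9.0000e-03  9.6533e+01]
side 43 y -93.1 87.7 x fit [ 7.000e-03 -8.782e+00] z fit [1.7000e-02 9.8689e+01]
[-0.0017, 0.0001, 0.0748, -0.0007, -0.0004, 0.0011]
```

Request:
apply_moves:
  rows: [-0.0005,0,0.03,0,0,0,-0.001,0,0.06,0,0,0,-0.0017,0,0.0748,0,0,0,-0.0017,0,0.0748,0,0,0,-0.0017,0,0.0748,0,0,0]

```text
t: 19.45
tool_pos: [0.5699, -0.0526, 0.1329]
tool_rot: [1.841, 2.027, 0.542]
contact_force: [0.3, -0.2, 0.1]
opening: 0.0068
grip_force: 39.1
```

```bash
python3 rod.py; python3 -c "
from h import *
o=ctrl.get_obs();print(rodat(o),fb(o))"
```

```text
19.45 (array([-7.38, -0.72, 50.2 ]), array([ 0.04, -0.  , -0.06])) [ 0.27 -0.24 -0.06] 0.0068
wrist 1800 y -38.9 92.4 x fit [ 0.    -7.551] z fit [-1.6000e-02  5.3119e+01]
side 29 y -96.6 89.4 x fit [-2.000e-03 -8.341e+00] z fit [6.0000e-03 5.4326e+01]
(array([-6.98, -1.17, 50.58]), array([-0.01, -0.04, -0.04])) [ 0.47  0.3  -0.33]
```

Request:
apply_moves:
  rows: [0,0,0.003,0,0,0,0,0,0.006,0,0,0,0,0,0.0085,0,0,0,0,0,0.0085,0,0,0]

```text
t: 19.95
tool_pos: [0.5723, -0.0529, 0.128]
tool_rot: [1.843, 2.027, 0.541]
contact_force: [-1.6, 0.7, 1.8]
opening: 0.0064
grip_force: 39.6
```

```bash
python3 rod.py
```

```text
19.95 (array([-7.84, -1.29, 44.77]), array([ 0.08, -0.02,  0.  ])) [-0.43  0.85  2.36] 0.0064
wrist 1798 y -39.0 91.8 x fit [ 2.000e-03 -8.015e+00] z fit [-1.5000e-02  4.7698e+01]
side 31 y -97.7 88.4 x fit [-0.   -8.91] z fit [5.000e-03 4.886e+01]
```

Request:
apply_moves:
  rows: [0,0,0,0,0,0,0,0,0,0,0,0,0,0,0,0,0,0,0,0,0,0,0,0,0,0,0,0,0,0]
  grip: 0.35

```text
t: 20.55
tool_pos: [0.5722, -0.0528, 0.1278]
tool_rot: [1.843, 2.027, 0.541]
contact_force: [-1.0, -0.3, 0.3]
opening: 0.0298
grip_force: 0.0
```

Request:
apply_moves:
  rows: [0,0,-0.02,0,0,0,0,0,-0.06,0,0,0,0,0,-0.12,0,0,0,0,0,-0.17,0,0,0,0,0,-0.2,0,0,0,0,0,-0.2,0,0,0]

```text
t: 21.15
tool_pos: [0.5133, -0.059, 0.2354]
tool_rot: [1.838, 2.022, 0.544]
contact_force: [-0.5, -0.8, -0.2]
opening: 0.0296
grip_force: 0.0
```

```bash
python3 flat.py
python3 - <<'E'
from h import *
o=ctrl.get_obs();print(o["t"],o["tool_pos"],o["contact_force"])
out=[]
for n in("wrist","side"):
    im,d=ctrl.get_image(n);C=cam(n,o);B=(cloud(C,d)-O)@RB*1e3
    q=B[(abs(B[...,0]+10)<10)&(abs(B[...,1])<105)&(abs(abs(B[...,1])-55)>16)&(B[...,2]>38)&(B[...,2]<52)&(d>0)&(im.min(2)>100)]
    if len(q)>20: print(n,len(q),"y",q[:,1].min().round(1),q[:,1].max().round(1),"x fit",np.polyfit(q[:,1],q[:,0],1).round(3),"z fit",np.polyfit(q[:,1],q[:,2],1).round(3))
    if n=="side": x,y=proj(C,O)[0].astype(int)-[60,45]; im=im[y:y+90,x:x+120]
    out.append(cv2.resize(im,(400,300),interpolation=cv2.INTER_CUBIC))
cv2.imwrite("pics/fin.png",np.hstack(out))
E
```

```text
loose 294 floor z 39.36 slope deg 0.48
fitted 377 floor z 39.41 slope deg 0.25
21.2 [ 0.51302025 -0.05873316  0.23333412] [-0.07728072  0.58519942  0.37570671]
wrist 1186 y -93.6 91.5 x fit [ 0.01  -9.846] z fit [-0.    47.259]
side 57 y -96.2 87.7 x fit [  0.012 -10.116] z fit [-5.0000e-03  4.8623e+01]
```

View pics/fin.png

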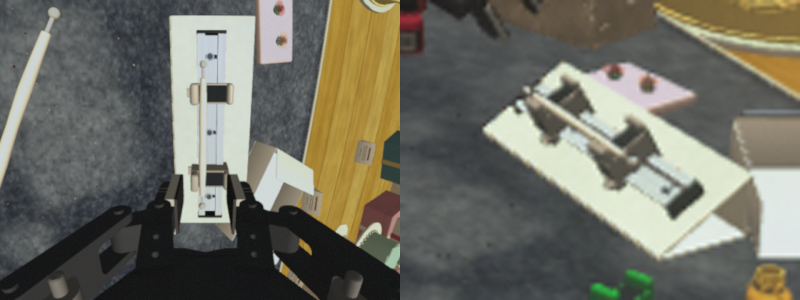

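The picture shows the rod lying across both troughs against the front horns (left panel, column 203), with both rests flush. Handing in.

```bash
python3 -c "
from station import ctrl
print(ctrl.finish_job())"
```

```text
the job is handed in; nothing more can be done
None
```

The loose rest is hooked under the rail, flush, and held down at the foot when tugged; the ball tool lies across both rests against the front horns, the bottles and pot were not touched, and the job was handed in at about 21 s. I inferred the clip snap from that tug (about 12 N of resistance with roughly 2 mm of play) because I could not see it, and one press reached about 20 N in total over lip and foot.

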